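# Put the teething ring away and seal the sliding hatch

### The job

Put the red teething ring away in the open compartment of the low cream box. Then slide the box's hatch shut by its blue tab until it meets the black rubber seal, press it home against the seal firmly but gently for a moment so that it stays bearing on the seal, and let go, leaving everything else on the shelf where it stands.

Things in the scene. Friction and masses are not known exactly. Their poses are not given: they have to be found in the camera images.
- ring: Red silicone teething ring lying flat: outside diameter 68 mm, hole 42 mm, 16 mm high, 40 g. Origin: centre of its underside, z up.
- box: Low cream box fixed to the shelf, 170 (its x) x 360 (its y) x 70 mm high, plus a steel end cap 26 mm thick, 92 mm high on its -y end. Origin: centre of the cream part's underside. Its -y half is a compartment open at the top: inside x -73 to 73, y -168 to 0 mm, floor at 6, rim at 70 mm; the +y half is covered over. Steel runners (84 mm high) along both long sides.
- hatch: Sliding hatch: flat light-brown panel 150 (x) x 176 (y) x 8 mm between the runners on the box, 250 g or so; slides only along the box's y. Starts open over the covered half, closes towards the box's -y. Origin: centre of its underside, 71.5 mm up; axes as the box's. The runners drag with 4 N as it moves and hold it with at most 4 N when left, so it springs back a little from the squeezed seal.
- tab (a point): Centre of the top of the hatch's blue upright tab, 113.5 mm over the shelf: 70 mm along x, 12 mm thick along y, standing 34 mm above the panel (panel top at 79.5 mm). Can be pushed on its +y face or pinched from above. It lies 40 mm to +y of the hatch's centre; the panel reaches 48 mm beyond it at +y.
- hatch_nose (a point): Middle of the hatch's leading (-y) edge, the edge that meets the seal; 128 mm to -y of the tab's centre.
- compartment (a point): Centre of the compartment's floor, 6 mm over the shelf.
- rattle: Wooden turtle rattle, about 95 x 75 mm, 42 mm high; to be left alone. Origin: underneath its middle.
- cup: Clear plastic cup, 68 mm across, 75 mm high; to be left alone. Origin: centre of its underside.
- dish: Small white ceramic dish, 90 mm across, 28 mm high; to be left alone. Origin: centre of its underside.
- feeder: Glass bottle with yellow cap, 58 mm across, 140 mm high, at the far side; to be left alone. Origin: centre of its underside.
- jamb (a point): Middle of the jamb, the end cap's inner face, at y -180 mm of the box, 75.5 mm up. A black rubber seal strip lies before it; boxes differ: its face is 8 to 32 mm from here towards +y, no reading tells where. It gives 1 mm per 5 N and seats when pressed with 6 N or more for a third of a second; over 15 N on it is too much. Force on the seal = push on the hatch less the runners' 4 N drag.
Not all that is in view belongs to the job. There is more than one size of the ring; the one meant has the size given above.

How it is judged:
By the outcome, as a careful person would: the job done as asked, in the order asked, and still so for the second after the job is handed in, with the robot touching nothing.
It also fails if it takes over 72 s, if anything falls off the work surface, if the arm or the gripper's body presses on something with over 40 N, if the wrist force passes 120 N, or if a joint passes its speed limit or range.

### The arm

A 7-joint arm with a two-finger parallel gripper is mounted at the origin on the work surface. World frame = base frame: x ahead of the robot, y to its left, z up, the work surface at z = 0. Lengths are in m, angles in rad, forces in N, time in s.
With the tool pointing down it reaches from about 0.4 to 0.875 m from the base axis. Payload 19.3 kg.
Tool frame: the origin (TCP) lies at the very end of the fingers, on their centre line; the grasp point (between the pads) lies 19 mm behind it; z points along the fingers, y is the line along which they close (so a half turn about z gives the same grasp; the last joint's range is limited). The gripper opens to 85 mm and grips with 20 to 120 N. Pads are 22 mm wide; open, the fingers measure 114 mm over their backs; the gripper's body (76 mm by 85 mm) begins 54 mm behind the grasp point. The pads swing forward as they close: fully open they stand 13 mm farther back than shut.
Start: joints at [1.195, 0.521, -0.036, 1.599, 0.021, 1.021, -0.113], TCP at [0.188, -0.596, 0.21] pointing down, gripper open.
Joint ranges: [-2.91, 2.91], [-0.3, 2.13], [-1.5, 1.42], [0.17, 2.43], [-1.26, 4.41], [0.16, 1.93], [-2.52, 2.52]. Speed limits (rad/s): [1.89, 1.89, 2.39, 2.39, 3.01, 3.01, 3.01].

### API

Orientations are given as [roll, pitch, yaw] about the fixed x, y, z axes, in that order (R = Rz(yaw) Ry(pitch) Rx(roll)).
In Python, from workcell import monitor, optics, job_done gives the robot as it stands.
- The arm moves only by the shell command python3 -m handwheel 'ROWS' [FORCE]. ROWS is JSON, a list of rows, each an object of numbers: "dx", "dy", "dz": the shift along the tool's x, y, z in cm; "wx", "wy", "wz": the turn, a rotation vector about the tool's x, y, z in rad; "claw": the opening in per cent of the stroke, from 0 (shut) to 100 (fully open). A call has 1 to 8 rows; each row shifts and turns the commanded pose from where the row before left it, along the tool's axes as they then stand; what a row does not reach is not made up. A row lasts 1/8 s, in which the tool goes at most 62.5 mm and 10.7 degrees, less where a joint would pass 70% of its speed; a pose out of reach is approached as far as the arm can. A call with a gripper value outside its range is refused whole. The fingers move at their own pace and stop on an object; FORCE is the grip in N (left out, the last holds). Time passes only in rows, so rows that do not move let the fingers close. It gives the time, the measured TCP pose, the force, the opening and the grip force at its end, in the units of the state.
- monitor.observe(): the state, without advancing time (a new reading comes with each control period).
- optics.grab_frame(name): name is "side" or "top" or "wrist"; returns a dict with "frame" (420x560x3 uint8, blue, green, red), "fovy" (degrees; the focal length in pixels is half the picture's height over the tangent of half this angle, whatever the lens; pixels are square), "cx", "cy" (the principal point, pixels), "R" (3x3) and "t" (3): a world point X has camera coordinates R X + t. Camera axes: x right, y down, z forward; pixel columns grow to the right and rows downward; lengths in m; the calibration is good to about 2 mm. A picture is of the moment at which its call begins. There is no depth.
- job_done(): hands the job in; it is judged then, once.
Trained networks look in the newest picture that a camera, given by its name, has taken for a name from the list of things; names that differ only in an ending like _2 or _b are one class to them, and where a whole thing is asked for, a point or a joint stands for the part that bears it (a point fixed in the world has none). Each returns a list of dicts, best first, with "p" (0 to 1); they miss things now and then, are a little off and sometimes report something else, mostly with a low value. They report only what shows in the picture. A call takes as long as a camera call. They do not tell look-alikes from the thing itself.
- optics.masks_of(name, camera): "region" (420x560 bool, what is visible of it) and "rect" ([left, top, width, height] in pixels, round what is visible of it).
The state is a dict: "clock": time; "qpos": joint angles; "qd": joint speeds; "joint_efforts": joint torques, N m; "position": TCP position; "tool_rot": TCP orientation; "force": force on the tool from outside, world axes, zero at the start; "moment": the same for the moment, N m; "grip_width": finger opening in m; "finger_force": force on a finger pad.
Only numpy, scipy, OpenCV 4.12 (cv2) and the standard library are available. Lean on these libraries where they do the work, as an engineer would, in place of code of your own. Each camera call takes 0.05 s, during which the arm holds its last target. There are 200 camera calls.

## Working session

There is one attempt and no reset: what is moved stays moved. The work goes in short steps, Python scripts to look and compute and a shell command to move; the robot and the scene stay as the last step left them, time stands still between calls to the robot, and variables do not carry over. Pictures are saved under pics/ and viewed, at most 10 in all, crops included, and the job is handed in when it is done.

```bash
ls; mkdir -p pics; cat > h.py <<'E'
import numpy as np, cv2
from scipy.spatial.transform import Rotation as Ro
from workcell import monitor, optics, job_done
def cam(n):
    c=optics.grab_frame(n); c['R']=np.array(c['R']); c['t']=np.array(c['t']); return c
def proj(c,X):
    f=210/np.tan(np.radians(c['fovy'])/2); p=c['R']@np.array(X)+c['t']; return np.array([c['cx']+f*p[0]/p[2],c['cy']+f*p[1]/p[2]])
def back(c,uv,z):
    f=210/np.tan(np.radians(c['fovy'])/2); d=c['R'].T@np.array([(uv[0]-c['cx'])/f,(uv[1]-c['cy'])/f,1]); o=-c['R'].T@c['t']
    return o+d*(z-o[2])/d[2]
E
cat > a.py <<'E'
from h import *
s=monitor.observe(); print({k:np.round(v,3).tolist() for k,v in s.items()})
ims=[]
for n in ['top','side']:
    c=cam(n); cv2.imwrite(f'pics/{n}0.png',c['frame']); print(n,c['fovy'],c['cx'],c['cy'],'pos',-c['R'].T@c['t'])
    for k,z in [('ring',.008),('box',.07),('hatch',.0795),('tab',.1135),('rattle',.02),('cup',.04),('dish',.014),('feeder',.07)]:
        for m in optics.masks_of(k,n)[:4]:
            ys,xs=np.nonzero(m['region']); u=(xs.mean(),ys.mean())
            print(k,round(m['p'],2),np.round(m['rect']),np.round(u),np.round(back(c,u,z),3), len(xs))
E
python3 a.py
```

```text
pics
{'clock': 0.0, 'qpos': [1.195, 0.522, -0.036, 1.6, 0.021, 1.021, -0.113], 'qd': [0.001, 0.0, 0.001, 0.001, 0.0, 0.001, -0.001], 'joint_efforts': [-0.001, -92.713, 1.98, -36.993, 0.018, 0.008, 0.0], 'position': [0.188, -0.596, 0.209], 'tool_rot': [-3.14, 0.0, 0.306], 'force': [-0.763, -0.355, 0.279], 'moment': [-0.062, 0.03, 0.041], 'finger_force': 0.0, 'grip_width': 0.085}
top 48.73583245967489 276.69855624075814 207.9281200039073 pos [ 0.41721272 -0.00511891  1.04835671]
ring 0.77 [140. 154.  20.  25.] [148. 162.] [0.693 0.278 0.008] 257
ring 0.72 [228. 200.  27.  22.] [242. 208.] [0.59  0.058 0.008] 276
ring 0.6 [177. 184.  28.  29.] [191. 201.] [0.604 0.175 0.008] 464
box 0.96 [271. 191. 192.  88.] [368. 234.] [ 0.53  -0.215  0.07 ] 15094
hatch 0.87 [286. 196.  84.  74.] [327. 232.] [ 0.532 -0.128  0.08 ] 5867
tab 0.56 [281. 196.  90.  68.] [327. 232.] [ 0.529 -0.124  0.114] 5787
rattle 0.92 [ 98. 253.  46.  38.] [121. 273.] [0.439 0.315 0.02 ] 1040
cup 0.62 [102. 189.  36.  24.] [121. 201.] [0.595 0.322 0.04 ] 939
dish 0.62 [162. 251.  40.  41.] [183. 269.] [0.45  0.183 0.01
[... 315 characters left out ...]

ring 0.75 [251. 242.  22.  21.] [263. 253.] [0.59  0.065 0.008] 298
ring 0.63 [230. 280.  30.  33.] [244. 296.] [0.606 0.18  0.008] 655
box 0.63 [259. 106.  86. 130.] [302. 172.] [ 0.535 -0.15   0.07 ] 8554
hatch 0.75 [263. 154.  71.  52.] [300. 179.] [ 0.535 -0.113  0.08 ] 3182
tab 0.64 [263. 152.  68.  57.] [300. 179.] [ 0.533 -0.077  0.114] 3178
rattle 0.65 [289. 358.  50.  57.] [317. 382.] [0.441 0.326 0.02 ] 1789
cup 0.8 [210. 330.  39.  50.] [232. 356.] [0.596 0.317 0.04 ] 1615
dish 0.72 [256. 105.  86. 131.] [302. 172.] [ 0.54  -0.212  0.014] 8537
dish 0.7 [297. 283.  46.  44.] [320. 307.] [0.451 0.178 0.014] 1425
feeder 0.97 [168. 220.  31.  56.] [182. 248.] [0.749 0.129 0.07 ] 1280
```

```bash
python3 - <<'E'
import cv2
a=cv2.imread('pics/top0.png');b=cv2.imread('pics/side0.png')
cv2.imwrite('pics/m0.png',cv2.resize(a[100:310,80:480],(800,420),interpolation=cv2.INTER_CUBIC))
cv2.imwrite('pics/m1.png',cv2.resize(b[90:420,140:400],None,fx=1.8,fy=1.8,interpolation=cv2.INTER_CUBIC))
E
```

```text
(no output)
```

View pics/m0.png

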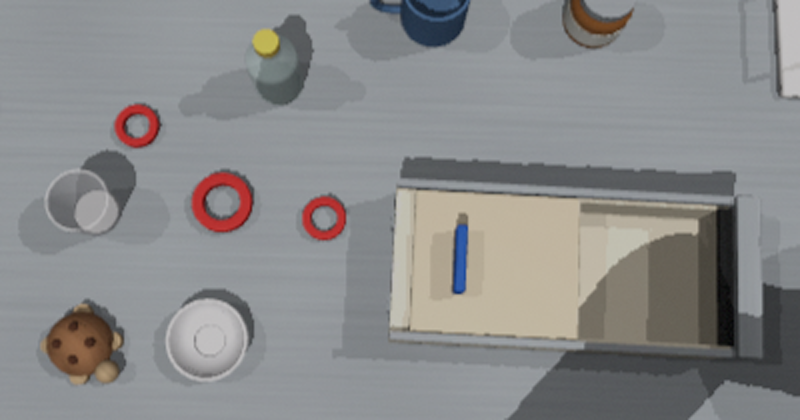

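View pics/m1.png

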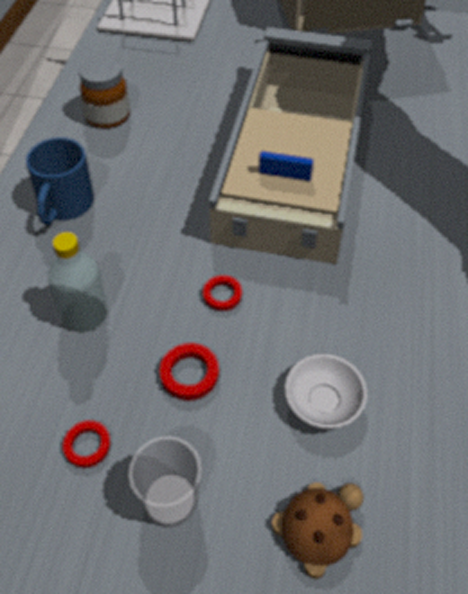

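The pictures show three red rings. The middle one (top px 191,201) is about 30 px across, which is 68 mm, so that is the target. The box runs along -y, with the blue tab near top px (310,229) and the compartment to its right. I'll measure these more exactly.

```bash
cat > b.py <<'E'
from h import *
for n in ['top','side']:
    c=cam(n); f=c['frame']; h=cv2.cvtColor(f,cv2.COLOR_BGR2HSV)
    red=((h[...,0]<8)|(h[...,0]>172))&(h[...,1]>150)&(h[...,2]>70)
    k,l,st,ce=cv2.connectedComponentsWithStats(red.astype(np.uint8))
    for i in range(1,k):
        if st[i,4]>80:
            cn=cv2.findContours((l==i).astype(np.uint8),0,1)[0][0]
            P=np.array([back(c,p[0],.008)[:2] for p in cn]); (x,y),r=cv2.minEnclosingCircle(P.astype(np.float32)*1000)
            print(n,'ring',round(x),round(y),'d',round(2*r))
    blue=(h[...,0]>105)&(h[...,0]<130)&(h[...,1]>170)
    m=np.zeros_like(blue); m[(slice(205,260),slice(290,330)) if n=='top' else (slice(165,200),slice(270,325))]=1
    ys,xs=np.nonzero(blue&m); q=cv2.minAreaRect(np.c_[xs,ys].astype(np.float32))
    B=cv2.boxPoints(q); print(n,'tab',[np.round(back(c,b,.1135)[:2],4).tolist() for b in B],back(c,q[0],.1135), xs.min(),xs.max(),ys.min(),ys.max())
    if n=='top':
        a=cv2.cvtColor(f,cv2.COLOR_BGR2GRAY); cv2.imwrite('pics/boxtop.png',cv2.resize(f[180:290,260:470],None,fx=3.8,fy=3.8,interpolation=cv2.INTER_CUBIC))
E
python3 b.py
```

```text
top ring 692 277 d 49
top ring 605 174 d 68
top ring 589 58 d 48
top tab [[0.4989, -0.0818], [0.5666, -0.0838], [0.5665, -0.0943], [0.4987, -0.0921]] [ 0.53246702 -0.08799566  0.1135    ] 307 313 213 246
side ring 589 63 d 52
side ring 606 178 d 72
side ring 694 283 d 52
side tab [[0.5659, -0.0519], [0.5678, -0.0871], [0.5042, -0.0846], [0.5039, -0.0498]] [ 0.53529238 -0.06811644  0.1135    ] 285 312 175 189
```

View pics/boxtop.png

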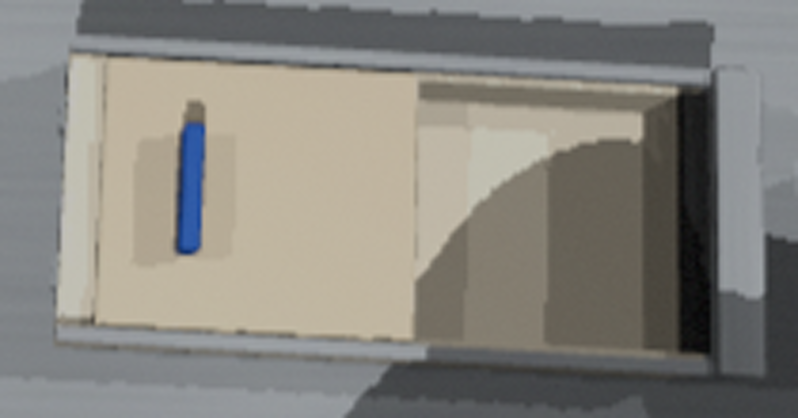

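The crop shows the runners' outer edges from (72,37) to (712,70) and from (57,345) to (712,372). The hatch nose lies at column 415 and the tab's centre at (191,187). The end cap's inner face starts at about column 717.

```bash
cat > g.py <<'E'
from h import *
import sys
def go(x,y,z,yaw):
    s=monitor.observe(); R=Ro.from_euler('xyz',s['tool_rot']); d=R.inv().apply(np.array([x,y,z])-s['position'])
    T=Ro.from_euler('xyz',[np.pi,0,yaw]); w=(R.inv()*T).as_rotvec()
    print('d cm',np.round(d*100,2),'w',np.round(w,3),'F',np.round(s['force'],1),'t',round(s['clock'],2),'pos',np.round(s['position'],4),'grip',s['grip_width'])
if len(sys.argv)>4: go(*map(float,sys.argv[1:5]))
E
python3 - <<'E'
from h import *
c=cam('top')
for n,p,z in [('LT',(72,37),.084),('RT',(712,70),.084),('LB',(57,345),.084),('RB',(712,372),.084),('noseT',(416,73),.0795),('noseB',(414,340),.0795),('tab',(191,187),.1135),('cap',(717,220),.092),('hatchback',(101,190),.0795)]:
    print(n,np.round(back(c,(p[0]/3.8+260,p[1]/3.8+180),z),4))
E
python3 g.py .605 .176 .12 0.306
```

```text
LT [ 0.6195 -0.0242  0.084 ]
RT [ 0.6096 -0.3837  0.084 ]
LB [ 0.4487 -0.0195  0.084 ]
RB [ 0.4418 -0.3769  0.084 ]
noseT [ 0.6047 -0.2179  0.0795]
noseB [ 0.4558 -0.215   0.0795]
tab [ 0.5331 -0.0889  0.1135]
cap [ 0.5242 -0.3799  0.092 ]
hatchback [ 0.5344 -0.0421  0.0795]
d cm [ 62.99 -61.07   8.96] w [-0. -0. -0.] F [ 0.4  0.  -0.2] t 1.05 pos [ 0.1882 -0.596   0.2096] grip 0.08521476062255844
```

```bash
python3 -m handwheel '[{"wz":0.166,"claw":100},{"wz":0.165},{"dx":2.5,"dy":-5},{"dx":2.5,"dy":-5},{"dx":2.5,"dy":-5},{"dx":2.5,"dy":-5},{"dx":2.5,"dy":-5},{"dx":2.5,"dy":-5}]' 40; python3 -m handwheel '[{"dx":2.5,"dy":-5},{"dx":2.5,"dy":-5},{"dx":2.5,"dy":-5},{"dx":2.5,"dy":-5},{"dx":2.5,"dy":-5},{"dx":2.5,"dy":-5}]';  python3 g.py .605 .176 .12 -.025
```

```text
d cm [ 62.99 -61.07   8.96] w [-0.     0.     0.331] F [ 0.4  0.  -0.2] t 1.05 pos [ 0.1882 -0.596   0.2096] grip 0.08521476062255844schema error: expected keys dx, dy, dz, wx, wy, wz, claw
schema error: expected keys dx, dy, dz, wx, wy, wz, claw
```

```bash
python3 -m handwheel '[{"dx":0,"dy":0,"dz":0,"wx":0,"wy":0,"wz":0.166,"claw":100},{"dx":0,"dy":0,"dz":0,"wx":0,"wy":0,"wz":0.165,"claw":100},{"dx":2.5,"dy":-5,"dz":0,"wx":0,"wy":0,"wz":0,"claw":100},{"dx":2.5,"dy":-5,"dz":0,"wx":0,"wy":0,"wz":0,"claw":100},{"dx":2.5,"dy":-5,"dz":0,"wx":0,"wy":0,"wz":0,"claw":100},{"dx":2.5,"dy":-5,"dz":0,"wx":0,"wy":0,"wz":0,"claw":100},{"dx":2.5,"dy":-5,"dz":0,"wx":0,"wy":0,"wz":0,"claw":100},{"dx":2.5,"dy":-5,"dz":0,"wx":0,"wy":0,"wz":0,"claw":100}]' 40;  python3 g.py .605 .176 .12 -.025
```

```text
clock: 2.05
position: [0.3464, -0.2983, 0.2099]
tool_rot: [3.141, -0.001, -0.025]
force: [1.2, -1.3, -0.6]
grip_width: 0.0852
finger_force: 0.0
d cm [ 24.65 -48.07   8.98] w [ 0.    -0.001 -0.   ] F [ 1.2 -1.3 -0.6] t 2.05 pos [ 0.3464 -0.2983  0.2099] grip 0.08515391916283874
```

```bash
python3 -m handwheel '[{"dx":2.8,"dy":-5.5,"dz":0,"wx":0,"wy":0,"wz":0,"claw":100},{"dx":2.8,"dy":-5.5,"dz":0,"wx":0,"wy":0,"wz":0,"claw":100},{"dx":2.8,"dy":-5.5,"dz":0,"wx":0,"wy":0,"wz":0,"claw":100},{"dx":2.8,"dy":-5.5,"dz":0,"wx":0,"wy":0,"wz":0,"claw":100},{"dx":2.8,"dy":-5.5,"dz":0,"wx":0,"wy":0,"wz":0,"claw":100},{"dx":2.8,"dy":-5.5,"dz":0,"wx":0,"wy":0,"wz":0,"claw":100},{"dx":2.8,"dy":-5.5,"dz":0,"wx":0,"wy":0,"wz":0,"claw":100},{"dx":2.8,"dy":-5.5,"dz":0,"wx":0,"wy":0,"wz":0,"claw":100}]';  python3 g.py .605 .176 .12 -.025
```

```text
clock: 3.05
position: [0.5815, 0.1362, 0.2098]
tool_rot: [3.142, -0.0, -0.025]
force: [1.8, -0.1, 0.8]
grip_width: 0.0852
finger_force: 0.0
d cm [ 2.24 -4.04  8.98] w [ 0. -0. -0.] F [ 1.8 -0.1  0.8] t 3.05 pos [0.5815 0.1362 0.2098] grip 0.08518959506720113
```

```bash
cat > r.py <<'E'
from h import *
c=cam('wrist'); f=c['frame']; h=cv2.cvtColor(f,cv2.COLOR_BGR2HSV)
red=((h[...,0]<8)|(h[...,0]>172))&(h[...,1]>150)&(h[...,2]>60)
k,l,st,ce=cv2.connectedComponentsWithStats(red.astype(np.uint8))
for i in range(1,k):
    if st[i,4]>150:
        cn=max(cv2.findContours((l==i).astype(np.uint8),0,1)[0],key=len)
        P=np.array([back(c,p[0],.008)[:2] for p in cn]); (x,y),r=cv2.minEnclosingCircle(P.astype(np.float32)*1000)
        print('ring',round(x,1),round(y,1),'d',round(2*r,1),st[i])
cv2.imwrite('pics/w0.png',f)
E
python3 r.py
```

```text
ring 692.5 279.5 d 51.7 [ 102   37   54   55 1587]
ring 605.0 177.1 d 68.7 [ 207  120   67   67 2177]
ring 590.4 60.3 d 49.3 [ 330  142   47   47 1080]
```

```bash
python3 -m handwheel '[{"dx":2.25,"dy":-4.14,"dz":2,"wx":0,"wy":0,"wz":0,"claw":100},{"dx":0,"dy":0,"dz":5,"wx":0,"wy":0,"wz":0,"claw":100},{"dx":0,"dy":0,"dz":5,"wx":0,"wy":0,"wz":0,"claw":100},{"dx":0,"dy":0,"dz":4,"wx":0,"wy":0,"wz":0,"claw":100},{"dx":0,"dy":0,"dz":2.5,"wx":0,"wy":0,"wz":0,"claw":100},{"dx":0,"dy":0,"dz":1.5,"wx":0,"wy":0,"wz":0,"claw":100},{"dx":0,"dy":0,"dz":0.7,"wx":0,"wy":0,"wz":0,"claw":100},{"dx":0,"dy":0,"dz":0,"wx":0,"wy":0,"wz":0,"claw":100}]';  python3 g.py .605 .177 -.002 -.025; python3 r.py
```

```text
clock: 4.1
position: [0.6044, 0.1752, 0.0029]
tool_rot: [-3.141, -0.0, -0.025]
force: [-0.2, -0.2, -0.1]
grip_width: 0.0851
finger_force: 0.0
d cm [ 0.05 -0.18  0.49] w [-0. -0. -0.] F [-0.2 -0.2 -0.1] t 4.1 pos [0.6044 0.1752 0.0029] grip 0.08513543637305561
ring 692.2 278.1 d 52.2 [   0    0   93  127 6520]
ring 604.0 176.9 d 72.8 [  206   184   143   138 10881]
ring 591.3 61.3 d 56.2 [ 457  226  103   97 6087]
```

View pics/w0.png

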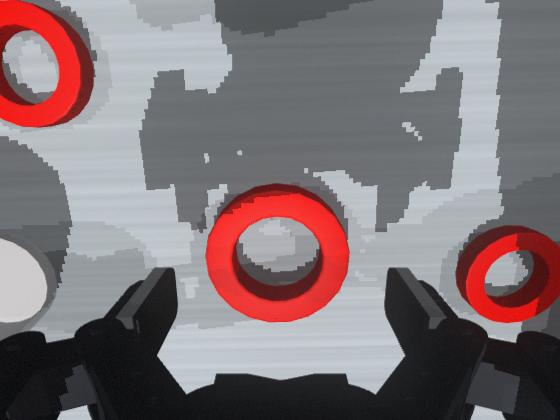

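The ring (px 278,253) is centred between the fingers at columns 177 and 385. I'll go slightly lower and close.

```bash
python3 -m handwheel '[{"dx":0,"dy":-0.1,"dz":0.4,"wx":0,"wy":0,"wz":0,"claw":100},{"dx":0,"dy":0,"dz":0,"wx":0,"wy":0,"wz":0,"claw":60},{"dx":0,"dy":0,"dz":0,"wx":0,"wy":0,"wz":0,"claw":60},{"dx":0,"dy":0,"dz":0,"wx":0,"wy":0,"wz":0,"claw":60},{"dx":0,"dy":0,"dz":0,"wx":0,"wy":0,"wz":0,"claw":60}]' 40;  python3 g.py .605 .177 .15 -.025
```

```text
clock: 4.78
position: [0.6043, 0.1761, -0.0013]
tool_rot: [-3.142, -0.0, -0.025]
force: [0.0, 0.9, 0.0]
grip_width: 0.0514
finger_force: 0.0
d cm [  0.07  -0.09 -15.13] w [-0. -0. -0.] F [0.  0.9 0. ] t 4.78 pos [ 0.6043  0.1761 -0.0013] grip 0.051425981183201304
```

```bash
python3 r.py
```

```text
ring 691.4 277.3 d 51.1 [   0    0   90  128 6254]
ring 604.0 177.0 d 73.0 [  207   185   146   142 10657]
ring 591.1 61.2 d 56.0 [ 463  229   97   99 5851]
```

View pics/w0.png

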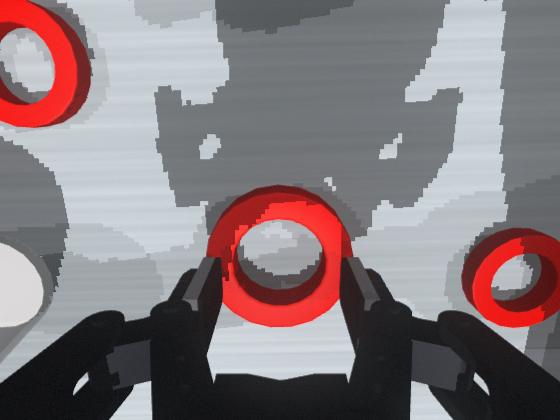

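```bash
python3 - <<'E'
from h import *
c=cam('wrist'); s=monitor.observe(); p=s['position']; print('cam',-c['R'].T@c['t'],'axis',c['R'][2],'z row TCP',p)
for z in (0,.01,.02,.03,.05):
    for dx in (-.011,.011):
        print(z,dx,[np.round(proj(c,[p[0]+dx,p[1]+dy,z])).tolist() for dy in (.0257,-.0257)])
E
```

```text
cam [0.67452793 0.17457445 0.16236871] axis [-0.28039472  0.00618603 -0.95986485] z row TCP [ 0.60427436  0.17612746 -0.00134835]
0 -0.011 [[230.0, 274.0], [332.0, 272.0]]
0 0.011 [[228.0, 233.0], [333.0, 231.0]]
0.01 -0.011 [[228.0, 284.0], [335.0, 281.0]]
0.01 0.011 [[224.0, 241.0], [336.0, 238.0]]
0.02 -0.011 [[224.0, 294.0], [338.0, 292.0]]
0.02 0.011 [[221.0, 249.0], [340.0, 246.0]]
0.03 -0.011 [[221.0, 306.0], [342.0, 304.0]]
0.03 0.011 [[217.0, 259.0], [343.0, 256.0]]
0.05 -0.011 [[212.0, 336.0], [351.0, 333.0]]
0.05 0.011 [[207.0, 282.0], [353.0, 279.0]]
```

The closing pads passed above the ring: their tips appear at about z=27 mm. I'll reopen and go down in small steps, watching the force.

```bash
python3 -m handwheel '[{"dx":0,"dy":0,"dz":0,"wx":0,"wy":0,"wz":0,"claw":100},{"dx":0,"dy":-0.1,"dz":0,"wx":0,"wy":0,"wz":0,"claw":100},{"dx":0,"dy":0,"dz":0,"wx":0,"wy":0,"wz":0,"claw":100},{"dx":0,"dy":0,"dz":0.4,"wx":0,"wy":0,"wz":0,"claw":100},{"dx":0,"dy":0,"dz":0.4,"wx":0,"wy":0,"wz":0,"claw":100},{"dx":0,"dy":0,"dz":0,"wx":0,"wy":0,"wz":0,"claw":100}]' 40; python3 - <<'E'
from h import *
c=cam('wrist'); cv2.imwrite('pics/w1.png',c['frame'])
E
```

```text
clock: 5.62
position: [0.6039, 0.1771, -0.0099]
tool_rot: [3.141, 0.001, -0.025]
force: [-0.1, -0.1, -0.2]
grip_width: 0.0851
finger_force: 0.0
```

View pics/w1.png

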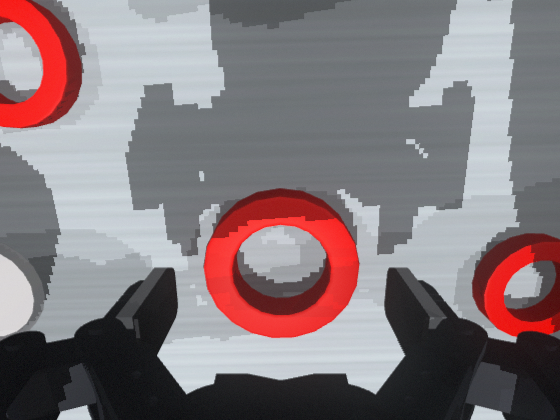

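```bash
python3 -m handwheel '[{"dx":0.05,"dy":0,"dz":0.4,"wx":0,"wy":0,"wz":0,"claw":100},{"dx":0,"dy":0,"dz":0.4,"wx":0,"wy":0,"wz":0,"claw":100},{"dx":0,"dy":0,"dz":0,"wx":0,"wy":0,"wz":0,"claw":60},{"dx":0,"dy":0,"dz":0,"wx":0,"wy":0,"wz":0,"claw":60},{"dx":0,"dy":0,"dz":0,"wx":0,"wy":0,"wz":0,"claw":60}]' 40
```

```text
clock: 6.3
position: [0.6048, 0.1772, -0.0172]
tool_rot: [-3.142, -0.0, -0.025]
force: [-1.6, -0.6, 4.0]
grip_width: 0.0647
finger_force: 44.4
```

```bash
python3 -m handwheel '[{"dx":0,"dy":0,"dz":0,"wx":0,"wy":0,"wz":0,"claw":100},{"dx":0,"dy":0,"dz":0,"wx":0,"wy":0,"wz":0,"claw":100},{"dx":0,"dy":0,"dz":0.3,"wx":0,"wy":0,"wz":0,"claw":100},{"dx":0,"dy":0,"dz":0.3,"wx":0,"wy":0,"wz":0,"claw":100},{"dx":0,"dy":0,"dz":0,"wx":0,"wy":0,"wz":0,"claw":60},{"dx":0,"dy":0,"dz":0,"wx":0,"wy":0,"wz":0,"claw":60},{"dx":0,"dy":0,"dz":0,"wx":0,"wy":0,"wz":0,"claw":60}]' 40
```

```text
clock: 7.18
position: [0.6048, 0.1772, -0.0234]
tool_rot: [-3.142, -0.0, -0.025]
force: [0.1, 0.2, 0.2]
grip_width: 0.065
finger_force: 44.3
```

```bash
python3 -m handwheel '[{"dx":0,"dy":0,"dz":-2,"wx":0,"wy":0,"wz":0,"claw":60},{"dx":0,"dy":0,"dz":-5,"wx":0,"wy":0,"wz":0,"claw":60},{"dx":0,"dy":0,"dz":-5,"wx":0,"wy":0,"wz":0,"claw":60},{"dx":0,"dy":1,"dz":-4,"wx":0,"wy":0,"wz":0,"claw":60},{"dx":-0.5,"dy":4,"dz":-2,"wx":0,"wy":0,"wz":0,"claw":60},{"dx":-0.5,"dy":4,"dz":0,"wx":0,"wy":0,"wz":0,"claw":60},{"dx":-0.5,"dy":5,"dz":0,"wx":0,"wy":0,"wz":0,"claw":60},{"dx":-0.5,"dy":5,"dz":0,"wx":0,"wy":0,"wz":0,"claw":60}]'; python3 g.py .528 -.293 .15 -.025
```

```text
clock: 8.18
position: [0.5798, -0.0138, 0.1582]
tool_rot: [3.142, -0.001, -0.025]
force: [1.8, -0.2, -0.1]
grip_width: 0.0653
finger_force: 44.6
d cm [-4.48 28.04  0.81] w [ 0.    -0.001  0.   ] F [ 1.8 -0.2 -0.1] t 8.18 pos [ 0.5798 -0.0138  0.1582] grip 0.06532936503833674
```

```bash
python3 -m handwheel '[{"dx":-0.8,"dy":5,"dz":0,"wx":0,"wy":0,"wz":0,"claw":60},{"dx":-0.8,"dy":5,"dz":0,"wx":0,"wy":0,"wz":0,"claw":60},{"dx":-0.8,"dy":5,"dz":0,"wx":0,"wy":0,"wz":0,"claw":60},{"dx":-0.8,"dy":5,"dz":0,"wx":0,"wy":0,"wz":0,"claw":60},{"dx":-0.8,"dy":5,"dz":0,"wx":0,"wy":0,"wz":0,"claw":60},{"dx":-0.4,"dy":3,"dz":0,"wx":0,"wy":0,"wz":0,"claw":60},{"dx":0,"dy":0,"dz":0,"wx":0,"wy":0,"wz":0,"claw":60}]'; python3 g.py .528 -.293 .008 -.025; python3 - <<'E'
from h import *
c=cam('wrist'); cv2.imwrite('pics/w2.png',c['frame'])
E
```

```text
clock: 9.05
position: [0.528, -0.2938, 0.1578]
tool_rot: [3.14, -0.001, -0.029]
force: [0.1, 1.2, -1.1]
grip_width: 0.0648
finger_force: 44.6
d cm [-1.000e-02 -1.000e-01  1.498e+01] w [ 0.001 -0.001 -0.004] F [ 0.1  1.2 -1.1] t 9.05 pos [ 0.528  -0.2938  0.1578] grip 0.0648151106167058
```

View pics/w2.png

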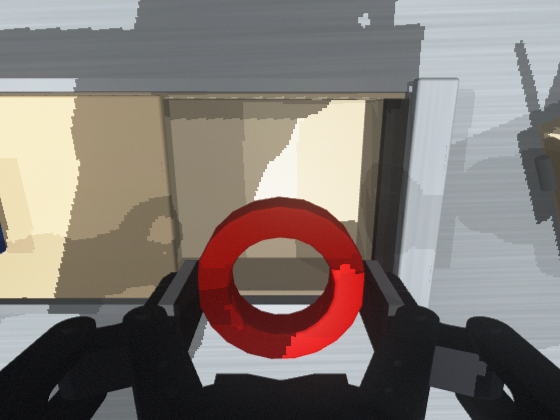

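```bash
python3 -m handwheel '[{"dx":0,"dy":0.4,"dz":3,"wx":0,"wy":0,"wz":-0.004,"claw":60},{"dx":0,"dy":0,"dz":4,"wx":0,"wy":0,"wz":0,"claw":60},{"dx":0,"dy":0,"dz":3,"wx":0,"wy":0,"wz":0,"claw":60},{"dx":0,"dy":0,"dz":2,"wx":0,"wy":0,"wz":0,"claw":60},{"dx":0,"dy":0,"dz":1,"wx":0,"wy":0,"wz":0,"claw":60},{"dx":0,"dy":0,"dz":1,"wx":0,"wy":0,"wz":0,"claw":60},{"dx":0,"dy":0,"dz":0.7,"wx":0,"wy":0,"wz":0,"claw":60},{"dx":0,"dy":0,"dz":0,"wx":0,"wy":0,"wz":0,"claw":60}]'
```

```text
clock: 10.1
position: [0.5288, -0.2951, 0.0095]
tool_rot: [-3.141, 0.0, -0.021]
force: [-0.6, 0.1, -0.8]
grip_width: 0.0648
finger_force: 44.6
```

```bash
python3 -m handwheel '[{"dx":0,"dy":0,"dz":0.5,"wx":0,"wy":0,"wz":0,"claw":60},{"dx":0,"dy":0,"dz":0,"wx":0,"wy":0,"wz":0,"claw":90},{"dx":0,"dy":0,"dz":0,"wx":0,"wy":0,"wz":0,"claw":90},{"dx":0,"dy":0,"dz":-2,"wx":0,"wy":0,"wz":0,"claw":90},{"dx":0,"dy":0,"dz":-4,"wx":0,"wy":0,"wz":0,"claw":90},{"dx":0,"dy":0,"dz":-5,"wx":0,"wy":0,"wz":0,"claw":90},{"dx":0,"dy":0,"dz":-5,"wx":0,"wy":0,"wz":0,"claw":0},{"dx":0,"dy":0,"dz":0,"wx":0,"wy":0,"wz":0,"claw":0}]'; python3 r.py; python3 - <<'E'
from h import *
c=cam('top'); h=cv2.cvtColor(c['frame'],cv2.COLOR_BGR2HSV)
blue=(h[...,0]>105)&(h[...,0]<130)&(h[...,1]>170); m=np.zeros_like(blue); m[205:260,290:330]=1
ys,xs=np.nonzero(blue&m); q=cv2.minAreaRect(np.c_[xs,ys].astype(np.float32)); print(back(c,q[0],.1135))
E
python3 g.py .534 -.062 .16 -.025
```

```text
clock: 11.1
position: [0.5307, -0.296, 0.1701]
tool_rot: [3.138, -0.007, -0.021]
force: [0.8, -0.3, 0.4]
grip_width: 0.0417
finger_force: 0.0
ring 526.9 -295.0 d 70.4 [ 242  151   74   73 2718]
[ 0.53246702 -0.08799566  0.1135    ]
d cm [ 1.000e-02 -2.333e+01  5.900e-01] w [ 0.001 -0.002  0.004] F [ 0.2 -0.2 -0.4] t 11.2 pos [ 0.5289 -0.2952  0.1661] grip 0.026245992838466223
```

View pics/w0.png

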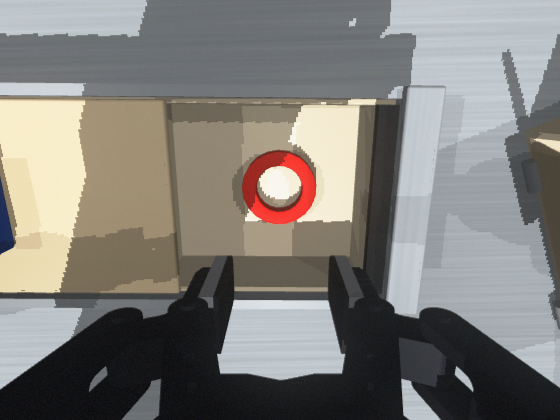

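The ring lies flat in the compartment (px 279,187) and the tab has not moved. Next, the shut fingers go behind the tab.

```bash
python3 -m handwheel '[{"dx":0,"dy":-5,"dz":0,"wx":0,"wy":0,"wz":0.004,"claw":0},{"dx":0,"dy":-5,"dz":0,"wx":0,"wy":0,"wz":0,"claw":0},{"dx":0,"dy":-5,"dz":0,"wx":0,"wy":0,"wz":0,"claw":0},{"dx":0,"dy":-5,"dz":0,"wx":0,"wy":0,"wz":0,"claw":0},{"dx":0,"dy":-4,"dz":0,"wx":0,"wy":0,"wz":0,"claw":0},{"dx":0,"dy":0,"dz":0,"wx":0,"wy":0,"wz":0,"claw":0}]'; python3 g.py .533 -.055 .09 -.025
```

```text
clock: 11.95
position: [0.5343, -0.0518, 0.1642]
tool_rot: [-3.14, 0.001, -0.02]
force: [-0.0, -0.4, -0.1]
grip_width: -0.0004
finger_force: 0.0
d cm [-0.11  0.33  7.42] w [-0.001  0.001  0.005] F [-0.  -0.4 -0.1] t 11.95 pos [ 0.5343 -0.0518  0.1642] grip -0.0003511321703746337
```

```bash
python3 -m handwheel '[{"dx":-0.1,"dy":0,"dz":3,"wx":0,"wy":0,"wz":0.005,"claw":0},{"dx":0,"dy":0,"dz":2,"wx":0,"wy":0,"wz":0,"claw":0},{"dx":0,"dy":0,"dz":1.5,"wx":0,"wy":0,"wz":0,"claw":0},{"dx":0,"dy":0,"dz":0.7,"wx":0,"wy":0,"wz":0,"claw":0},{"dx":0,"dy":0,"dz":0,"wx":0,"wy":0,"wz":0,"claw":0},{"dx":0,"dy":0,"dz":0,"wx":0,"wy":0,"wz":0,"claw":0}]'; python3 - <<'E'
from h import *
c=cam('side'); f=c['frame']; cv2.imwrite('pics/s1.png',cv2.resize(f[100:260,210:370],None,fx=3.7,fy=3.7,interpolation=cv2.INTER_CUBIC))
c=cam('wrist'); f=c['frame']; cv2.imwrite('pics/w3.png',f)
E
```

```text
clock: 12.7
position: [0.534, -0.0552, 0.0931]
tool_rot: [3.142, -0.001, -0.03]
force: [-0.1, 0.6, 0.6]
grip_width: 0.0001
finger_force: 0.0
```

View pics/w3.png

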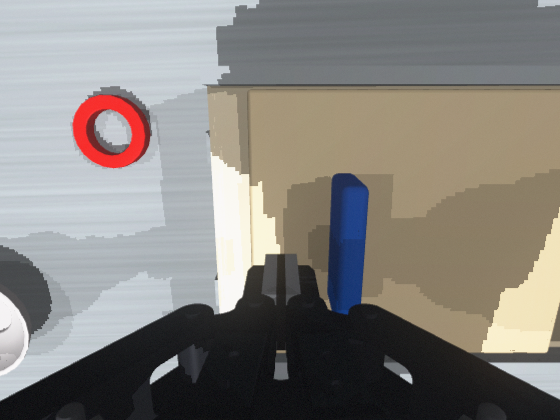

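The shut fingers (cols 262-300, row 255) stand behind the tab (cols 330-367). Their tips still look about as high as the tab top, so I'll go lower in small steps and check the force.

```bash
python3 -m handwheel '[{"dx":0,"dy":0,"dz":0.4,"wx":0,"wy":0,"wz":-0.004,"claw":0},{"dx":0,"dy":0,"dz":0.4,"wx":0,"wy":0,"wz":0,"claw":0},{"dx":0,"dy":0,"dz":0.2,"wx":0,"wy":0,"wz":0,"claw":0},{"dx":0,"dy":0,"dz":0,"wx":0,"wy":0,"wz":0,"claw":0}]'; python3 -c "
from h import *
c=cam('wrist');p=monitor.observe()['position']
for o in (0,.01,.02,.03): print(o,proj(c,[p[0]+.011,p[1],p[2]+o]))
f=c['frame'][150:350,200:400]; cv2.imwrite('pics/w4.png',cv2.resize(f,None,fx=3,fy=3,interpolation=cv2.INTER_CUBIC))"
```

```text
clock: 13.3
position: [0.5336, -0.0551, 0.0824]
tool_rot: [-3.142, 0.0, -0.026]
force: [-0.6, -1.0, 0.7]
grip_width: -0.0
finger_force: 0.0
0 [280.09626718 230.93154284]
0.01 [280.08206708 238.28926363]
0.02 [280.06610205 246.56147669]
0.03 [280.04802124 255.92997301]
```

View pics/w4.png

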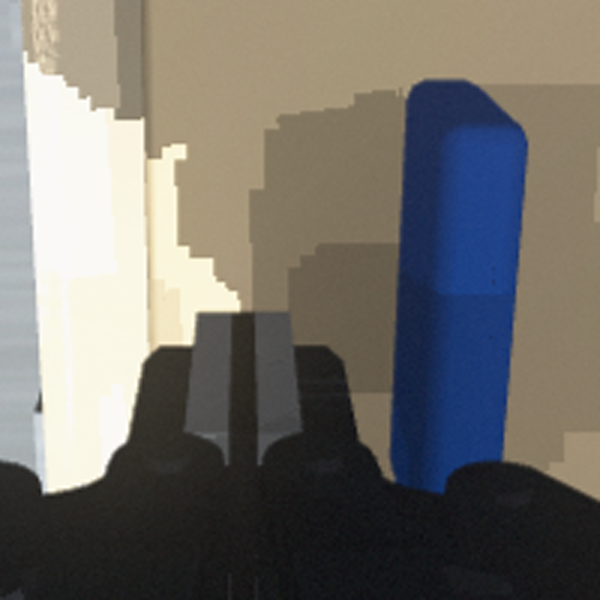

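```bash
python3 -m handwheel '[{"dx":0,"dy":0,"dz":0.3,"wx":0,"wy":0,"wz":0,"claw":0},{"dx":0,"dy":0,"dz":0.3,"wx":0,"wy":0,"wz":0,"claw":0},{"dx":0,"dy":0,"dz":0,"wx":0,"wy":0,"wz":0,"claw":0}]';python3 -m handwheel '[{"dx":0,"dy":0,"dz":0.3,"wx":0,"wy":0,"wz":0,"claw":0},{"dx":0,"dy":0,"dz":0.2,"wx":0,"wy":0,"wz":0,"claw":0},{"dx":0,"dy":0,"dz":0,"wx":0,"wy":0,"wz":0,"claw":0}]'
```

```text
clock: 13.72
position: [0.5335, -0.0552, 0.0763]
tool_rot: [-3.142, 0.0, -0.026]
force: [0.1, 0.2, 0.2]
grip_width: 0.0003
finger_force: 0.0
clock: 14.1
position: [0.5336, -0.0551, 0.0714]
tool_rot: [-3.142, 0.0, -0.026]
force: [-0.2, -0.6, 0.7]
grip_width: 0.0001
finger_force: 0.0
```

```bash
python3 -m handwheel '[{"dx":0,"dy":0.5,"dz":0.2,"wx":0,"wy":0,"wz":0,"claw":0},{"dx":0,"dy":0.5,"dz":0,"wx":0,"wy":0,"wz":0,"claw":0},{"dx":0,"dy":0.4,"dz":0,"wx":0,"wy":0,"wz":0,"claw":0},{"dx":0,"dy":0.4,"dz":0,"wx":0,"wy":0,"wz":0,"claw":0},{"dx":0,"dy":0.4,"dz":0,"wx":0,"wy":0,"wz":0,"claw":0},{"dx":0,"dy":0.4,"dz":0,"wx":0,"wy":0,"wz":0,"claw":0},{"dx":0,"dy":0.4,"dz":0,"wx":0,"wy":0,"wz":0,"claw":0}]'
cat > t.py <<'E'
from h import *
c=cam('top'); h=cv2.cvtColor(c['frame'],cv2.COLOR_BGR2HSV)
m=(h[...,0]>105)&(h[...,0]<130)&(h[...,1]>170); m[:200]=0;m[265:]=0;m[:,:280]=0
ys,xs=np.nonzero(m); print('tab',len(xs),[np.round(back(c,(x,230),.1135),4).tolist() for x in (np.percentile(xs,50),)], monitor.observe()['position'],monitor.observe()['force'])
E
python3 t.py
```

```text
clock: 14.98
position: [0.5328, -0.0853, 0.0696]
tool_rot: [-3.142, 0.0, -0.026]
force: [-0.5, 4.1, -1.4]
grip_width: -0.0002
finger_force: 2.1Traceback (most recent call last):
  File "t.py", line 4, in <module>
    ys,xs=np.nonzero(m); print('tab',len(xs),[np.round(back(c,(x,230),.1135),4).tolist() for x in (np.percentile(xs,50),)], monitor.observe()['position'],monitor.observe()['force'])
                                                                                                   ~~~~~~~~~~~~~^^^^^^^
    return _quantile_unchecked(
        a, q, axis, out, overwrite_input, method, keepdims, weights)
    return _ureduce(a,
                    func=_quantile_ureduce_func,
    ...<5 lines>...
                    overwrite_input=overwrite_input,
                    method=method)
    r = func(a, **kwargs)
    result = _quantile(arr,
                       quantiles=q,
    ...<2 lines>...
                       out=out,
                       weights=wgt)
    previous = arr[previous_indexes]
               ~~~^^^^^^^^^^^^^^^^^^
IndexError: index 0 is out of bounds for axis 0 with size 0
```

```bash
cat > chk.py <<'E'
from h import *
import sys
s=monitor.observe(); F=np.array(s['force']); sys.exit(0 if F[1]<6.5 else 1)
E
python3 -m handwheel '[{"dx":0,"dy":1,"dz":0,"wx":0,"wy":0,"wz":0,"claw":0},{"dx":0,"dy":1.2,"dz":0,"wx":0,"wy":0,"wz":0,"claw":0},{"dx":0,"dy":1.2,"dz":0,"wx":0,"wy":0,"wz":0,"claw":0},{"dx":0,"dy":1.2,"dz":0,"wx":0,"wy":0,"wz":0,"claw":0},{"dx":0,"dy":1.2,"dz":0,"wx":0,"wy":0,"wz":0,"claw":0},{"dx":0,"dy":1.2,"dz":0,"wx":0,"wy":0,"wz":0,"claw":0},{"dx":0,"dy":1,"dz":0,"wx":0,"wy":0,"wz":0,"claw":0},{"dx":0,"dy":0.5,"dz":0,"wx":0,"wy":0,"wz":0,"claw":0}]'; python3 -m handwheel '[{"dx":0,"dy":0,"dz":0,"wx":0,"wy":0,"wz":0,"claw":0},{"dx":0,"dy":0.1,"dz":0,"wx":0,"wy":0,"wz":0,"claw":0}]'
```

```text
clock: 16.02
position: [0.5304, -0.1709, 0.0695]
tool_rot: [3.142, 0.0, -0.027]
force: [-4.0, 3.4, -0.1]
grip_width: 0.0001
finger_force: 2.1
clock: 16.27
position: [0.5311, -0.1712, 0.0698]
tool_rot: [3.141, -0.001, -0.026]
force: [0.5, -0.0, -0.2]
grip_width: -0.0002
finger_force: 0.0
```

```bash

python3 -m handwheel '[{"dx":0,"dy":0.3,"dz":0,"wx":0,"wy":0,"wz":0,"claw":0},{"dx":0,"dy":0.3,"dz":0,"wx":0,"wy":0,"wz":0,"claw":0},{"dx":0,"dy":0.15,"dz":0,"wx":0,"wy":0,"wz":0,"claw":0},{"dx":0,"dy":0.15,"dz":0,"wx":0,"wy":0,"wz":0,"claw":0}]' | sed -n 2,4p
python3 chk.py && python3 -m handwheel '[{"dx":0,"dy":0.15,"dz":0,"wx":0,"wy":0,"wz":0,"claw":0},{"dx":0,"dy":0.15,"dz":0,"wx":0,"wy":0,"wz":0,"claw":0}]' | grep -E 'pos|for'
python3 chk.py && python3 -m handwheel '[{"dx":0,"dy":0.15,"dz":0,"wx":0,"wy":0,"wz":0,"claw":0},{"dx":0,"dy":0.15,"dz":0,"wx":0,"wy":0,"wz":0,"claw":0}]' | grep -E 'pos|for'
python3 chk.py && python3 -m handwheel '[{"dx":0,"dy":0.15,"dz":0,"wx":0,"wy":0,"wz":0,"claw":0}]' | grep -E 'pos|for'
python3 chk.py && python3 -m handwheel '[{"dx":0,"dy":0.15,"dz":0,"wx":0,"wy":0,"wz":0,"claw":0}]' | grep -E 'pos|for'
python3 chk.py && python3 -m handwheel '[{"dx":0,"dy":0.15,"dz":0,"wx":0,"wy":0,"wz":0,"claw":0}]' | grep -E 'pos|for'
python3 chk.py && python3 -m handwheel '[{"dx":0,"dy":0.15,"dz":0,"wx":0,"wy":0,"wz":0,"claw":0}]' | grep -E 'pos|for'
```

```text
position: [0.5307, -0.1801, 0.0697]
tool_rot: [-3.142, -0.001, -0.026]
force: [2.2, 3.8, 1.7]
position: [0.5305, -0.1831, 0.0697]
force: [3.4, 4.4, 1.9]
finger_force: 2.0
position: [0.5303, -0.1862, 0.0696]
force: [2.9, 3.9, 2.7]
finger_force: 2.0
position: [0.5303, -0.1877, 0.0696]
force: [3.2, 3.2, 2.4]
finger_force: 2.0
position: [0.5302, -0.1892, 0.0696]
force: [2.8, 4.0, 1.8]
finger_force: 2.0
position: [0.5302, -0.1907, 0.0696]
force: [3.0, 4.6, 2.3]
finger_force: 2.0
position: [0.5301, -0.1922, 0.0696]
force: [2.8, 3.8, 2.0]
finger_force: 2.0
```

```bash

for_=1
python3 chk.py && python3 -m handwheel '[{"dx":0,"dy":0.12,"dz":0,"wx":0,"wy":0,"wz":0,"claw":0}]' | grep -E 'pos|for'
python3 chk.py && python3 -m handwheel '[{"dx":0,"dy":0.12,"dz":0,"wx":0,"wy":0,"wz":0,"claw":0}]' | grep -E 'pos|for'
python3 chk.py && python3 -m handwheel '[{"dx":0,"dy":0.12,"dz":0,"wx":0,"wy":0,"wz":0,"claw":0}]' | grep -E 'pos|for'
python3 chk.py && python3 -m handwheel '[{"dx":0,"dy":0.12,"dz":0,"wx":0,"wy":0,"wz":0,"claw":0}]' | grep -E 'pos|for'
python3 chk.py && python3 -m handwheel '[{"dx":0,"dy":0.12,"dz":0,"wx":0,"wy":0,"wz":0,"claw":0}]' | grep -E 'pos|for'
python3 chk.py && python3 -m handwheel '[{"dx":0,"dy":0.12,"dz":0,"wx":0,"wy":0,"wz":0,"claw":0}]' | grep -E 'pos|for'
python3 chk.py && python3 -m handwheel '[{"dx":0,"dy":0.12,"dz":0,"wx":0,"wy":0,"wz":0,"claw":0}]' | grep -E 'pos|for'
python3 chk.py && python3 -m handwheel '[{"dx":0,"dy":0.12,"dz":0,"wx":0,"wy":0,"wz":0,"claw":0}]' | grep -E 'pos|for'
python3 chk.py && python3 -m handwheel '[{"dx":0,"dy":0.12,"dz":0,"wx":0,"wy":0,"wz":0,"claw":0}]' | grep -E 'pos|for'
python3 chk.py && python3 -m handwheel '[{"dx":0,"dy":0.12,"dz":0,"wx":0,"wy":0,"wz":0,"claw":0}]' | grep -E 'pos|for'
```

```text
position: [0.53, -0.1934, 0.0696]
force: [2.1, 3.4, 2.3]
finger_force: 2.0
position: [0.53, -0.1946, 0.0696]
force: [2.6, 4.1, 2.1]
finger_force: 2.0
position: [0.53, -0.1958, 0.0696]
force: [2.8, 4.1, 2.0]
finger_force: 2.0
position: [0.53, -0.197, 0.0696]
force: [3.0, 4.3, 1.5]
finger_force: 2.0
position: [0.5299, -0.1982, 0.0696]
force: [1.3, 3.9, 2.4]
finger_force: 2.0
position: [0.5299, -0.1994, 0.0696]
force: [1.6, 4.5, 1.6]
finger_force: 2.0
position: [0.5299, -0.2006, 0.0696]
force: [2.4, 4.4, 1.5]
finger_force: 2.0
position: [0.5298, -0.2018, 0.0696]
force: [2.7, 4.1, 3.6]
finger_force: 2.0
position: [0.5298, -0.203, 0.0696]
force: [1.8, 3.7, 2.6]
finger_force: 2.0
position: [0.5297, -0.2042, 0.0696]
force: [2.7, 5.0, 2.2]
finger_force: 2.0
```

```bash
sed -i 's/F\[1\]<6.5/s["finger_force"]<2.6 and F[1]<7.5/' chk.py
python3 chk.py && python3 -m handwheel '[{"dx":0,"dy":0.12,"dz":0,"wx":0,"wy":0,"wz":0,"claw":0}]' | grep -E 'pos|for'
python3 chk.py && python3 -m handwheel '[{"dx":0,"dy":0.12,"dz":0,"wx":0,"wy":0,"wz":0,"claw":0}]' | grep -E 'pos|for'
python3 chk.py && python3 -m handwheel '[{"dx":0,"dy":0.12,"dz":0,"wx":0,"wy":0,"wz":0,"claw":0}]' | grep -E 'pos|for'
python3 chk.py && python3 -m handwheel '[{"dx":0,"dy":0.12,"dz":0,"wx":0,"wy":0,"wz":0,"claw":0}]' | grep -E 'pos|for'
python3 chk.py && python3 -m handwheel '[{"dx":0,"dy":0.12,"dz":0,"wx":0,"wy":0,"wz":0,"claw":0}]' | grep -E 'pos|for'
python3 chk.py && python3 -m handwheel '[{"dx":0,"dy":0.12,"dz":0,"wx":0,"wy":0,"wz":0,"claw":0}]' | grep -E 'pos|for'
python3 chk.py && python3 -m handwheel '[{"dx":0,"dy":0.12,"dz":0,"wx":0,"wy":0,"wz":0,"claw":0}]' | grep -E 'pos|for'
python3 chk.py && python3 -m handwheel '[{"dx":0,"dy":0.12,"dz":0,"wx":0,"wy":0,"wz":0,"claw":0}]' | grep -E 'pos|for'
python3 chk.py && python3 -m handwheel '[{"dx":0,"dy":0.12,"dz":0,"wx":0,"wy":0,"wz":0,"claw":0}]' | grep -E 'pos|for'
python3 chk.py && python3 -m handwheel '[{"dx":0,"dy":0.12,"dz":0,"wx":0,"wy":0,"wz":0,"claw":0}]' | grep -E 'pos|for'
python3 chk.py && python3 -m handwheel '[{"dx":0,"dy":0.12,"dz":0,"wx":0,"wy":0,"wz":0,"claw":0}]' | grep -E 'pos|for'
python3 chk.py && python3 -m handwheel '[{"dx":0,"dy":0.12,"dz":0,"wx":0,"wy":0,"wz":0,"claw":0}]' | grep -E 'pos|for'
```

```text
position: [0.5297, -0.2054, 0.0696]
force: [1.7, 3.1, 2.4]
finger_force: 2.0
position: [0.5297, -0.2066, 0.0696]
force: [0.5, 4.1, 1.7]
finger_force: 2.0
position: [0.5296, -0.2078, 0.0696]
force: [2.0, 4.5, 1.8]
finger_force: 2.0
position: [0.5296, -0.209, 0.0696]
force: [1.1, 4.1, 2.2]
finger_force: 2.0
position: [0.5296, -0.2102, 0.0696]
force: [1.2, 4.4, 2.0]
finger_force: 2.0
position: [0.5295, -0.2114, 0.0696]
force: [2.1, 4.0, 2.6]
finger_force: 2.0
position: [0.5295, -0.2126, 0.0696]
force: [1.8, 5.1, 1.4]
finger_force: 2.0
position: [0.5295, -0.2138, 0.0696]
force: [1.3, 4.3, 1.5]
finger_force: 2.0
position: [0.5294, -0.215, 0.0696]
force: [1.6, 3.9, 3.0]
finger_force: 2.0
position: [0.5294, -0.2161, 0.0696]
force: [0.6, 5.7, 2.4]
finger_force: 2.7
```

```bash
python3 -m handwheel '[{"dx":0,"dy":0.05,"dz":0,"wx":0,"wy":0,"wz":0,"claw":0},{"dx":0,"dy":0.05,"dz":0,"wx":0,"wy":0,"wz":0,"claw":0}]' | grep -E 'pos|for'
```

```text
position: [0.5294, -0.2166, 0.0696]
force: [0.6, 7.3, 3.5]
finger_force: 3.9
```

```bash
python3 -m handwheel '[{"dx":0,"dy":0.06,"dz":0,"wx":0,"wy":0,"wz":0,"claw":0},{"dx":0,"dy":0.06,"dz":0,"wx":0,"wy":0,"wz":0,"claw":0},{"dx":0,"dy":0,"dz":0,"wx":0,"wy":0,"wz":0,"claw":0}]' | grep -E 'pos|for'
```

```text
position: [0.5294, -0.2173, 0.0696]
force: [0.2, 10.0, 3.7]
finger_force: 4.9
```

```bash
python3 -m handwheel '[{"dx":0,"dy":0.06,"dz":0,"wx":0,"wy":0,"wz":0,"claw":0},{"dx":0,"dy":0.06,"dz":0,"wx":0,"wy":0,"wz":0,"claw":0},{"dx":0,"dy":0,"dz":0,"wx":0,"wy":0,"wz":0,"claw":0}]' | grep -E 'pos|for'
```

```text
position: [0.5294, -0.218, 0.0696]
force: [-0.7, 12.7, 5.6]
finger_force: 6.4
```

```bash
python3 -m handwheel '[{"dx":0,"dy":0.05,"dz":0,"wx":0,"wy":0,"wz":0,"claw":0},{"dx":0,"dy":0,"dz":0,"wx":0,"wy":0,"wz":0,"claw":0},{"dx":0,"dy":0,"dz":0,"wx":0,"wy":0,"wz":0,"claw":0},{"dx":0,"dy":0,"dz":0,"wx":0,"wy":0,"wz":0,"claw":0},{"dx":0,"dy":0,"dz":0,"wx":0,"wy":0,"wz":0,"claw":0},{"dx":0,"dy":0,"dz":0,"wx":0,"wy":0,"wz":0,"claw":0},{"dx":0,"dy":0,"dz":0,"wx":0,"wy":0,"wz":0,"claw":0}]' | grep -E 'pos|for'; python3 -m handwheel '[{"dx":0,"dy":-0.1,"dz":0,"wx":0,"wy":0,"wz":0,"claw":0},{"dx":0,"dy":-0.1,"dz":0,"wx":0,"wy":0,"wz":0,"claw":0},{"dx":0,"dy":-0.2,"dz":0,"wx":0,"wy":0,"wz":0,"claw":0},{"dx":0,"dy":-0.4,"dz":0,"wx":0,"wy":0,"wz":0,"claw":0},{"dx":0,"dy":-0.5,"dz":0,"wx":0,"wy":0,"wz":0,"claw":0},{"dx":0,"dy":-0.3,"dz":-0.5,"wx":0,"wy":0,"wz":0,"claw":0},{"dx":0,"dy":0,"dz":-2,"wx":0,"wy":0,"wz":0,"claw":0},{"dx":0,"dy":0,"dz":-4,"wx":0,"wy":0,"wz":0,"claw":0}]'| grep -E 'clo|pos|for'
```

```text
position: [0.5294, -0.2182, 0.0696]
force: [-0.5, 15.2, 5.4]
finger_force: 7.1
clock: 23.15
position: [0.529, -0.2036, 0.1346]
force: [-0.2, -1.3, 0.8]
finger_force: 0.0
```

```bash
python3 -m handwheel '[{"dx":0,"dy":-2,"dz":-5,"wx":0,"wy":0,"wz":0,"claw":0},{"dx":-2,"dy":-5,"dz":-3,"wx":0,"wy":0,"wz":0,"claw":0},{"dx":-2,"dy":-5,"dz":0,"wx":0,"wy":0,"wz":0,"claw":0},{"dx":-2,"dy":-5,"dz":0,"wx":0,"wy":0,"wz":0,"claw":0},{"dx":-2,"dy":-3,"dz":0,"wx":0,"wy":0,"wz":0,"claw":0},{"dx":0,"dy":0,"dz":0,"wx":0,"wy":0,"wz":0,"claw":0},{"dx":0,"dy":0,"dz":0,"wx":0,"wy":0,"wz":0,"claw":0}]'| grep -E 'clo|pos|for'; python3 t.py
python3 - <<'E'
from h import *
c=cam('top')
for k,z in [('rattle',.02),('cup',.04),('dish',.014),('feeder',.07),('ring',.008)]:
    for m in optics.masks_of(k,'top')[:3]:
        ys,xs=np.nonzero(m['region']); print(k,round(m['p'],2),np.round(back(c,(xs.mean(),ys.mean()),z),3))
E
```

```text
clock: 24.02
position: [0.4554, -0.0024, 0.2149]
force: [-0.0, -0.7, 0.2]
finger_force: 0.0
tab 231 [[0.5349, -0.2353, 0.1135]] [ 0.45541936 -0.00262763  0.21478786] [ 0.62471814  0.3300052  -0.11003787]
rattle 0.42 [ 0.535 -0.294  0.02 ]
cup 0.61 [0.595 0.322 0.04 ]
dish 0.81 [0.45  0.183 0.014]
feeder 0.62 [0.745 0.114 0.07 ]
feeder 0.46 [ 0.533 -0.267  0.07 ]
ring 0.56 [0.693 0.278 0.008]
ring 0.42 [0.605 0.063 0.008]
```

```bash
python3 -c "from h import *; print(job_done())"
```

```text
the job is handed in; nothing more can be done
None
```

The 68 mm red ring is in the compartment, and the hatch is shut against the seal: I held it there for about a second at roughly 10 N, then let go. I handed the job in at about 24 s; the cup, dish and feeder were still in place in the last check, which missed the rattle and half-hid one spare ring, though the arm never went near the rattle.

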